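# Get the dough cutter from the back of the crowded hook

## Robot

A 7-joint arm with a two-finger parallel gripper is mounted at the origin on the work surface. World frame = base frame: x ahead of the robot, y to its left, z up, the work surface at z = 0. Lengths are in m, angles in rad, forces in N, time in s.
With the tool pointing down it reaches from about 0.4 to 0.875 m from the base axis. Payload 19.3 kg.
Tool frame: the origin (TCP) lies at the very end of the fingers, on their centre line; the grasp point (between the pads) lies 19 mm behind it; z points along the fingers, y is the direction in which the jaws open and shut (so a half turn about z gives the same grasp; the last joint's range is limited). The gripper opens to 85 mm and grips with 20 to 120 N. Pads are 22 mm wide; open, the fingers measure 114 mm over their backs; the gripper's body (76 mm by 85 mm) begins 54 mm behind the grasp point. The pads swing forward as they close: fully open they stand 13 mm farther back than shut.
Start: joints at [1.035, 0.521, -0.036, 1.599, 0.021, 1.021, -0.113], TCP at [0.281, -0.558, 0.231] pointing down, gripper open.
Joint ranges: [-2.91, 2.91], [-0.3, 2.13], [-1.5, 1.42], [0.17, 2.43], [-1.26, 4.41], [0.16, 1.93], [-2.52, 2.52]. Speed limits (rad/s): [1.89, 1.89, 2.39, 2.39, 3.01, 3.01, 3.01].

## Interface

Orientations are given as [roll, pitch, yaw] about the fixed x, y, z axes, in that order (R = Rz(yaw) Ry(pitch) Rx(roll)).
In Python, from workcell import r, viewer, boxes_of, cut_out, pinpoint gives the robot as it stands. The module is installed in compiled form; this text tells all that it offers.
- The arm moves only by the shell command python3 -m inch 'ROWS' [FORCE]. ROWS is JSON, a list of rows, each a list of 5 numbers: the shift along the tool's x, y, z in mm, then the turn about the tool's z in degrees, then the opening, from -1 (shut) to 1 (fully open). In form: [[dx, dy, dz, yaw, gripper], ...]. A call has 1 to 10 rows; each row is the pose to reach, as a shift and turn from the pose commanded when the call began, along the tool's axes at that moment; what a row does not reach only later rows make up. A row lasts 1/10 s, in which the tool goes at most 50 mm and 8.59 degrees, less where a joint would pass 70% of its speed; a pose out of reach is approached as far as the arm can. A call with a gripper value outside its range is refused whole. The fingers move at their own pace and stop on an object; FORCE is the grip in N (left out, the last holds). Time passes only in rows, so rows that repeat a pose let the fingers close. It gives the time, the measured TCP pose, the force and the opening at its end, in the units of the state.
- r.get_obs(): the state, without advancing time (a new reading comes with each control period).
- viewer.capture(name): name is "scene" or "top" or "wrist"; returns the picture (420x560x3 uint8, red, green, blue); there is no depth.
- viewer.get_calibration(name): a dict with "fov_y" (degrees; the focal length in pixels is half the picture's height over the tangent of half this angle, whatever the lens; pixels are square), "cx", "cy" (the principal point, pixels), "k1" (the pictures are not rectified: a ray, as slopes to the right and down, at radius r is drawn at 1 + k1 r^2 times it, then the intrinsics apply), "R" (3x3) and "t" (3): a world point X has camera coordinates R X + t. Camera axes: x right, y down, z forward; pixel columns grow to the right and rows downward; lengths in m; the calibration is good to about 2 mm. A picture is of the moment at which its call begins: read the wrist's pose just before it. get_calibration takes no time and is no camera call; for the wrist camera it gives the pose at the moment of the call.
- r.close_job(): hands the job in, once; it reports no verdict.
Trained networks look in the newest picture that a camera, given by its name, has taken for a name from the list of things; names that differ only in an ending like _2 or _b are one class to them, and where a whole thing is asked for, a point or a joint stands for the part that bears it (a point fixed in the world has none). Each returns a list of dicts, best first, with "score" (0 to 1); they miss things now and then, are a little off and sometimes report something else, mostly with a low value. They report only what shows in the picture. A call takes as long as a camera call. They do not tell look-alikes from the thing itself.
- boxes_of(target, camera): "rect" ([centre column, centre row, width, height] in pixels, round what is visible of it).
- cut_out(target, camera): "mask" (420x560 bool, what is visible of it) and "rect" ([centre column, centre row, width, height] in pixels, round what is visible of it).
- pinpoint(target, camera): "uv" ([column, row] in pixels: a listed point, or the origin of a listed thing).
The state is a dict: "clock": time; "joint_positions": joint angles; "qd": joint speeds; "joint_torque": joint torques, N m; "tcp_pos": TCP position; "orientation": TCP orientation; "wrist_force": force on the tool from outside, world axes, zero at the start; "ft_torque": the same for the moment, N m; "finger_gap": finger opening in m.
Only numpy, scipy, OpenCV 4.12 (cv2) and the standard library are available. Lean on these libraries where they do the work, as an engineer would, in place of code of your own. Each camera call takes 0.05 s, during which the arm holds its last target.

## Task

The round dough cutter hangs at the back of a crowded hook: move the two scrapers in front of it to the empty hook of the other stand and leave them hanging there, and only then take the cutter off and stand it upright, cutting ring down, in the small white dish, setting it down gently. Don't let any of the three tools touch the worktop, and leave the bottle, the tin and the bowl where they stand. Finish with the gripper clear of everything.

Things in the scene. Friction and masses are not known exactly. Their poses are not given: they have to be found in the camera images.
- wide_scraper_eye (a point): Wide scraper, 0.11-0.2 kg, in front of the cutter (sizes mm). Wooden grip 48 wide (y), 18 thick (x), 54 tall, flat sides; window for the hook through it along x: 32 wide, sides 30 tall, then a 45-degree gable to 46. Point: in the window where the hook's axis runs when hung, 14 below the grip's top, 40 above the window's sill; z up. Below: steel blade 84 wide (y), 3 thick, edge 100 below the point.
- narrow_scraper_eye (a point): Narrow scraper, 0.1-0.19 kg, in front of the cutter (mm). Wooden grip 48 wide (y), 18 thick (x), 54 tall, flat sides; window for the hook through it along x: 32 wide, sides 30 tall, then a 45-degree gable to 46. Point: in the window where the hook's axis runs when hung, 14 below the grip's top, 40 above the window's sill; z up. Below: steel blade 44 wide (y), 3 thick, round end 100 below the point.
- cutter_eye (a point): Dough cutter, 0.12-0.25 kg, hindmost on the hook (mm). Wooden grip 48 wide (y), 18 thick (x), 54 tall, flat sides; window for the hook through it along x: 32 wide, sides 30 tall, then a 45-degree gable to 46. Point: in the window where the hook's axis runs when hung, 14 below the grip's top, 40 above the window's sill; z up. Below: upright steel ring 50 across, 40 tall; its edge is 84 below the point.
- crowded_stand: The crowded hook (mm). Fixed steel stand; origin at post's foot. Base disc 110 across, 12 thick; post 16 thick, 195 tall; one level rod 8 thick, axis at height 190, points along own -x, 128 long from post axis; its end turns up to 18 above the rod's axis, outermost 136 from the post. Tools hang near 42, 78, 114 from the post; front two in either order.
- spare_stand: The spare hook, empty, left or right of the other (mm). Fixed steel stand; origin at post's foot. Base disc 110 across, 12 thick; post 16 thick, 195 tall; one level rod 8 thick, axis at height 190, points along own -x, 128 long from post axis; its end turns up to 18 above the rod's axis, outermost 136 from the post. 
- dish: Small shallow round white dish, fixed on the worktop: 96 mm across at the rim, 16 mm tall, flat inner floor at 5 mm height and about 80 mm across. Origin: centre of its underside.
- oil_bottle: Bystander: amber glass bottle 62 mm in diameter, 200 mm tall, standing between the stands behind the dish. Origin: centre of its underside.
- tin: Bystander: plain metal tin 58 mm in diameter, 130 mm tall, standing on the robot's side of the dish. Origin: centre of its underside.
- bowl: Bystander: white bowl 110 mm across, 50 mm tall, on the left, near the robot. Origin: centre of its underside.
Things that resemble listed ones, but are neither listed nor needed, are in the scene too. What is shaped like the part that bears narrow_scraper_eye but blue or pink is not meant.

How it is judged:
On the way:
1. both scrapers hang released on the spare hook while the cutter still hangs on the crowded hook (x of wide_scraper_eye in the frame of spare_stand between -0.128 and -0.012 m and y of wide_scraper_eye in the frame of spare_stand between -0.012 and 0.012 m and z of wide_scraper_eye in the frame of spare_stand between 0.178 and 0.2 m and contact force between each of wide_scraper, narrow_scraper and spare_stand above 0.2 N and contact force between each of wide_scraper, narrow_scraper, cutter and the fingers below 0.1 N and linear speed of each of wide_scraper, narrow_scraper, cutter below 0.05 m/s and x of narrow_scraper_eye in the frame of spare_stand between -0.128 and -0.012 m and y of narrow_scraper_eye in the frame of spare_stand between -0.012 and 0.012 m and z of narrow_scraper_eye in the frame of spare_stand between 0.178 and 0.2 m and x of cutter_eye in the frame of crowded_stand between -0.128 and -0.012 m and y of cutter_eye in the frame of crowded_stand between -0.012 and 0.012 m and z of cutter_eye in the frame of crowded_stand between 0.178 and 0.2 m and contact force between cutter and crowded_stand above 0.2 N), for 0.2 s.
At the end, for the whole second after the job is handed in: Both scrapers hang still and released on the spare hook (point within 12 mm of the hook's axis sideways and in height, between post and upturned end), and the cutter stands upright (within 0.1 rad) on the dish's floor inside the rim, released and at rest (x of wide_scraper_eye in the frame of spare_stand between -0.128 and -0.012 m and y of wide_scraper_eye in the frame of spare_stand between -0.012 and 0.012 m and z of wide_scraper_eye in the frame of spare_stand between 0.178 and 0.2 m and contact force between each of wide_scraper, narrow_scraper and spare_stand above 0.2 N and contact force between each of wide_scraper, narrow_scraper and the fingers below 0.1 N and linear speed of each of wide_scraper, narrow_scraper below 0.05 m/s and x of narrow_scraper_eye in the frame of spare_stand between -0.128 and -0.012 m and y of narrow_scraper_eye in the frame of spare_stand between -0.012 and 0.012 m and z of narrow_scraper_eye in the frame of spare_stand between 0.178 and 0.2 m and horizontal distance between cutter_eye and dish below 0.022 m and angle between cutter_eye's own z axis and vertical below 0.1 rad and z of cutter_eye in the frame of dish between 0.083 and 0.095 m and contact force between cutter and dish above 0.3 N and linear speed of cutter below 0.02 m/s); the robot touches nothing.
It fails at once if a tool touches the worktop (contact force between any of wide_scraper, narrow_scraper, cutter and table above 0.3 N).
It fails at once if the cutter is rammed into the dish (over 60 N) (contact force between cutter and dish above 60 N).
It fails at once if the cutter is dropped (falls freely by more than about 6 mm) (contact force between cutter and the fingers below 0.05 N and linear speed of cutter above 0.35 m/s).
It fails at once if the bottle, the tin or the bowl is moved more than 20 mm or tipped (distance of any of oil_bottle, tin, bowl from where it was at the start of the episode above 0.02 m or angle between any of oil_bottle, tin, bowl's own z axis and vertical above 0.3 rad).
It also fails if it takes over 70 s, if anything falls off the work surface, if the arm or the gripper's body presses on something with over 40 N, if the wrist force passes 120 N, or if a joint passes its speed limit or range.

## Working session

There is one attempt and no reset: what is moved stays moved. The work goes in short steps, Python scripts to look and compute and a shell command to move; the robot and the scene stay as the last step left them, time stands still between calls to the robot, and variables do not carry over. Pictures are saved under pics/ and viewed, and the job is handed in when it is done.

```bash
mkdir -p pics; cat > h.py <<'E'
import numpy as np, cv2
from workcell import r, viewer, boxes_of, cut_out, pinpoint
def snap(n,f):
    im=viewer.capture(n); cv2.imwrite('pics/'+f,im[:,:,::-1]); return im
E
python3 - <<'E'
from h import *
print(r.get_obs())
for n in ("scene","top","wrist"):
    snap(n,n+"0.png"); print(n,viewer.get_calibration(n))
    for t in ("wide_scraper_eye","narrow_scraper_eye","cutter_eye","crowded_stand","spare_stand","dish","oil_bottle","tin","bowl"):
        print(t,[(round(d['score'],2),np.round(d['uv']).tolist()) for d in pinpoint(t,n)])
E
```

```text
{'clock': 0.0, 'joint_positions': array([ 1.03478836,  0.52203205, -0.03633758,  1.59998505,  0.02121384,
        1.02106789, -0.11281585]), 'qd': array([-0.00015573,  0.00057027, -0.00013091,  0.00095275,  0.00078246,
        0.00083423,  0.00129145]), 'joint_torque': array([ 2.35017542e-04, -9.27105618e+01,  1.98010795e+00, -3.69925976e+01,
        1.78865937e-02,  8.35285900e-03,  1.23938543e-05]), 'tcp_pos': array([ 0.28054262, -0.55814153,  0.23072259]), 'orientation': array([-3.14048895e+00,  8.40002052e-05,  4.65797837e-01]), 'wrist_force': array([-0.08679343,  1.05317716,  0.60441431]), 'ft_torque': array([ 0.05656498, -0.01389424,  0.03685298]), 'finger_gap': 0.08532940646016182}
scene {'fov_y': 49.38047307913733, 'cx': 279.6582818549242, 'cy': 201.01112103082465, 'k1': -0.13830245619425208, 'R': array([[-0.82891079,  0.55919875, -0.01427076],
       [ 0.48161014,  0.70045844, -0.52669692],
       [-0.28453219, -0.44345771, -0.84993335]]), 't': array([ 0.41993134, -0.16297867,  1.28097584])}
wide_scraper_eye [(0.93, [220.0, 126.0])]
narrow_scraper_eye [(0.9, [234.0, 188.0]),
[... 818 characters left out ...]
[(0.61, [363.0, 171.0]), (0.34, [198.0, 272.0])]
spare_stand [(0.62, [187.0, 164.0])]
dish [(0.89, [267.0, 206.0]), (0.28, [197.0, 272.0])]
oil_bottle [(0.55, [289.0, 167.0]), (0.46, [384.0, 202.0])]
tin [(0.91, [289.0, 266.0])]
bowl [(0.95, [199.0, 270.0])]
wrist {'fov_y': 65.0124156675448, 'cx': 282.0500535364701, 'cy': 209.76796148347196, 'k1': -0.06133839740032909, 'R': array([[ 0.44860081, -0.89373034,  0.00184205],
       [-0.86064786, -0.43143789,  0.27045631],
       [-0.24092028, -0.12291228, -0.96273049]]), 't': array([-0.62513559, -0.03491153,  0.37665834])}
wide_scraper_eye []
narrow_scraper_eye []
cutter_eye []
crowded_stand []
spare_stand []
dish []
oil_bottle []
tin []
bowl []
```

View pics/scene0.png

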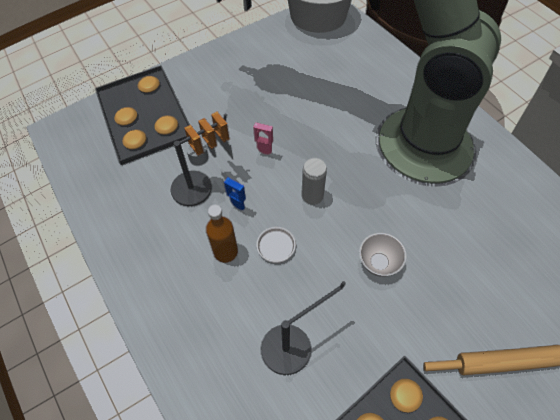

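View pics/top0.png

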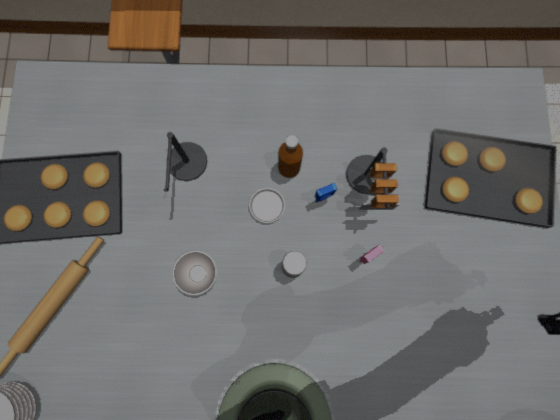

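```bash
python3 - <<'E'
import cv2
a=cv2.imread('pics/scene0.png');cv2.imwrite('pics/scene0c.png',cv2.resize(a[80:230,130:330],None,fx=4,fy=4,interpolation=2))
a=cv2.imread('pics/top0.png');cv2.imwrite('pics/top0c.png',cv2.resize(a[120:290,270:450],None,fx=3.5,fy=3.5,interpolation=2))
E
```

```text
(no output)
```

View pics/scene0c.png

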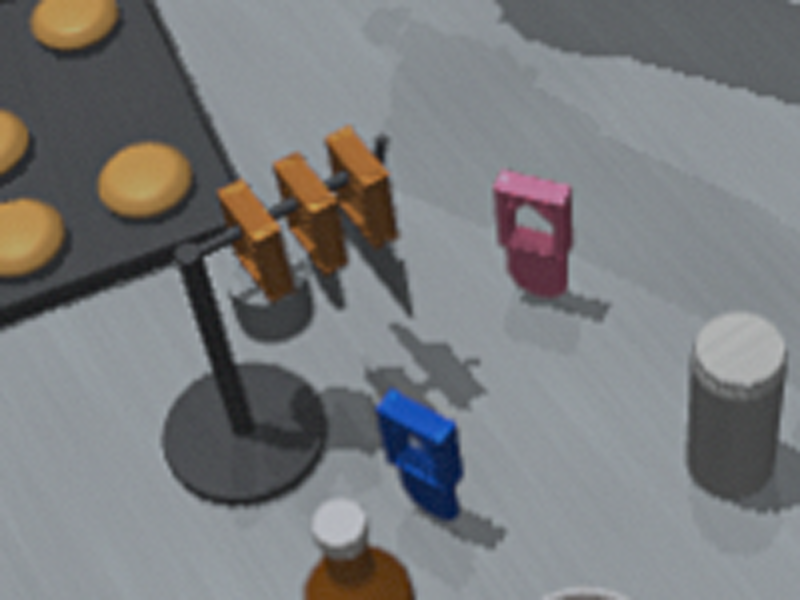

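View pics/top0c.png

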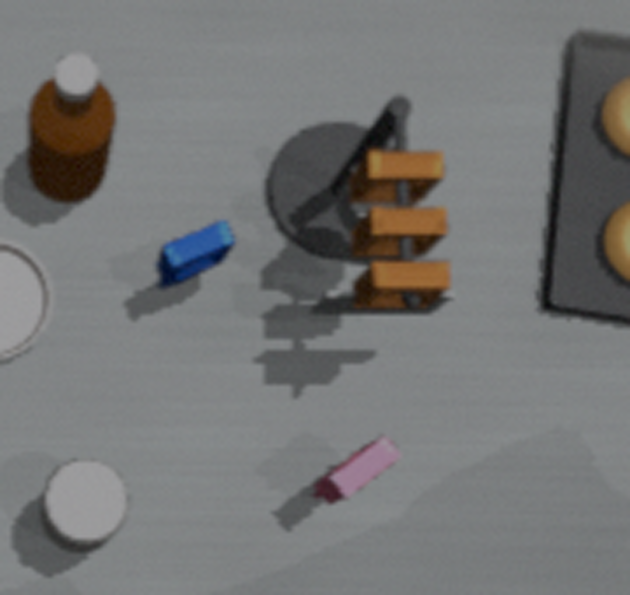

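Scene view: three orange grips hang on the crowded hook. The front one is at (220,126), the middle at (205,129), and the hindmost, with the ring under it, at (194,140). 

What could be mistaken for them:
- Blue look-alike at (234,188), standing on the table.
- Pink look-alike at (262,132), standing on the table.

By the description, I want only the wooden ones on the hook. The spare stand's foot is at (286,348).

```bash
cat >> h.py <<'E'
def ray(c,uv):
    f=210/np.tan(np.radians(c['fov_y']/2)); d=(np.array(uv,float)-[c['cx'],c['cy']])/f
    s=d.copy()
    for _ in range(20): s=d/(1+c['k1']*(s@s))
    R=np.array(c['R']);t=np.array(c['t']); return -R.T@t, R.T@np.array([s[0],s[1],1])
def plane(c,uv,z):
    o,d=ray(c,uv); return o+d*(z-o[2])/d[2]
def proj(c,X):
    f=210/np.tan(np.radians(c['fov_y']/2)); p=np.array(c['R'])@X+c['t']; s=p[:2]/p[2]
    return s*(1+c['k1']*(s@s))*f+[c['cx'],c['cy']]
def tri(obs):
    A=np.zeros((3,3));b=np.zeros(3)
    for c,uv in obs:
        o,d=ray(c,uv);d/=np.linalg.norm(d);P=np.eye(3)-np.outer(d,d);A+=P;b+=P@o
    X=np.linalg.solve(A,b); return X,[np.round(proj(c,X)-uv,1) for c,uv in obs]
E
python3 - <<'E'
from h import *
S=viewer.get_calibration('scene');T=viewer.get_calibration('top')
for n,s,t,z in [('wide',(220,126),(384,197),.19),('narrow',(205,129),(384,184),.19),('cut',(194,140),None,.19),('crowded',(191,192),(363,171),0),('spare',(286,348),(187,164),0),('dish',(277,245),(267,206),0),('bottle',(225,252),(289,167),0),('tin',(312,196),(289,266),0),('bowl',(381,265),(199,270),0)]:
    print(n,np.round(plane(S,s,z),3),np.round(plane(T,t,z),3) if t else '')
a=cv2.imread('pics/scene0.png');cv2.imwrite('pics/s_sp.png',cv2.resize(a[270:390,250:370],None,fx=5,fy=5,interpolation=2))
a=cv2.imread('pics/top0.png');cv2.imwrite('pics/t_sp.png',cv2.resize(a[120:220,130:230],None,fx=6,fy=6,interpolation=2))
E
```

```text
wide [ 0.516 -0.233  0.19 ] [ 0.515 -0.24   0.19 ]
narrow [ 0.55  -0.246  0.19 ] [ 0.545 -0.241  0.19 ]
cut [ 0.588 -0.231  0.19 ] 
crowded [ 0.631 -0.236  0.   ] [ 0.634 -0.235  0.   ]
spare [0.654 0.243 0.   ] [0.647 0.246 0.   ]
dish [0.53  0.023 0.   ] [0.533 0.025 0.   ]
bottle [ 0.645 -0.033  0.   ] [ 0.643 -0.033  0.   ]
tin [ 0.375 -0.044  0.   ] [ 0.373 -0.035  0.   ]
bowl [0.354 0.209 0.   ] [0.36  0.199 0.   ]
```

View pics/s_sp.png

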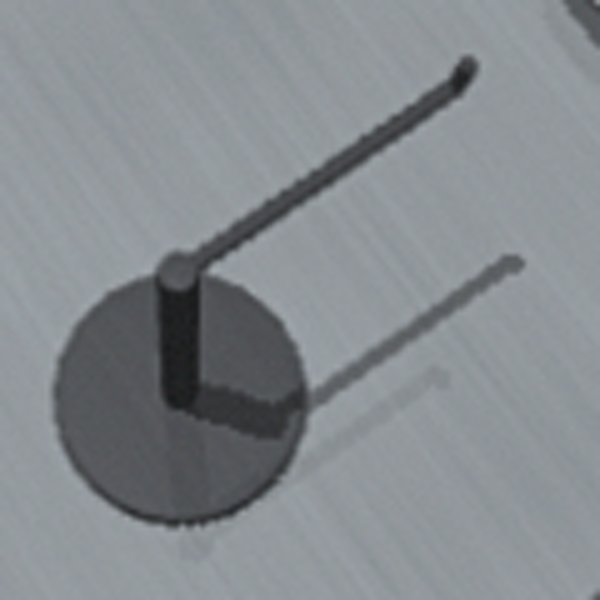

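View pics/t_sp.png

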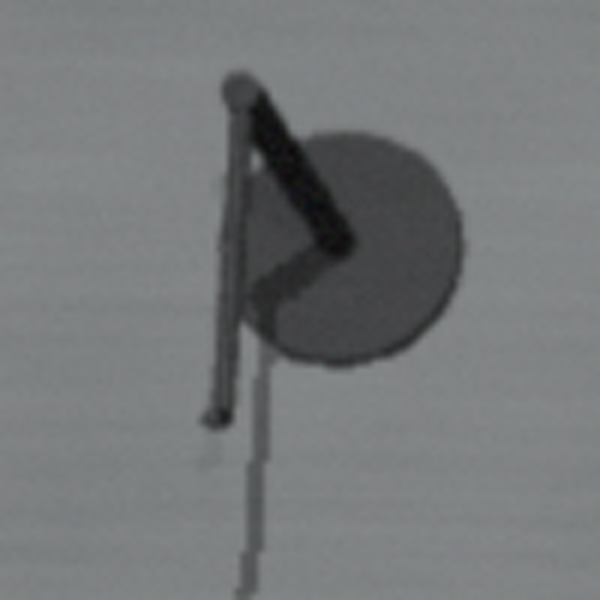

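```bash
python3 - <<'E'
from h import *
S=viewer.get_calibration('scene');T=viewer.get_calibration('top');W=viewer.get_calibration('wrist')
print('wcam',-W['R'].T@W['t'])
for n,s,t,z in [('spare top',(286,323.6),(170,135),.195),('spare tip',(343.6,283.2),(166.2,188.8),.208),('crowd top',(177.5,143.3),(384,149.7),.195),('crowd tip',(225.5,115.5),None,.208)]:
    print(n,np.round(plane(S,s,z),4),np.round(plane(T,t,z),4) if t else '', tri([(S,s),(T,t)]) if t else '')
E
```

```text
wcam [ 0.3411346  -0.52746931  0.37321122]
spare top [0.6553 0.246  0.195 ] [0.6529 0.2452 0.195 ] (array([0.65449443, 0.24564111, 0.1919728 ]), [array([0.3, 0.1]), array([ 0.2, -0.1])])
spare tip [0.5255 0.2465 0.208 ] [0.5227 0.242  0.208 ] (array([0.52386428, 0.24434281, 0.20155226]), [array([-0.4, -0.1]), array([-0.3,  0.2])])
crowd top [ 0.6252 -0.2407  0.195 ] [ 0.6248 -0.243   0.195 ] (array([ 0.62510922, -0.2431799 ,  0.19273445]), [array([-0.2, -0.1]), array([-0.2,  0.2])])
crowd tip [ 0.4955 -0.2394  0.208 ]
```

```bash
python3 -m inch '[[0,0,-50,8,1],[30,-15,-90,16,1],[70,-36,-120,24,1],[115,-60,-120,26.7,1],[160,-83,-120,26.7,1],[205,-106,-120,26.7,1],[250,-129,-120,26.7,1],[295,-152,-120,26.7,1],[325,-168,-120,26.7,1],[348,-180,-120,26.7,1]]'
python3 -m inch '[[0,0,0,0,1],[0,0,0,0,1]]'
cat > look.py <<'E'
import sys
from h import *
tag=sys.argv[1]
o=r.get_obs();print(o['clock'],np.round(o['tcp_pos'],4),np.round(o['orientation'],3),o['wrist_force'].round(1),o['finger_gap'])
W=viewer.get_calibration('wrist'); im=snap('wrist',tag+'.png')
for t in sys.argv[2:]:
    z=.19
    for d in pinpoint(t,'wrist'): print(t,round(d['score'],2),np.round(d['uv'],1),np.round(plane(W,d['uv'],z),4))
E
python3 look.py w1 wide_scraper_eye narrow_scraper_eye cutter_eye
```

```text
clock: 2.5
tcp_pos: [0.5125, -0.238, 0.3514]
orientation: [-3.141, -0.001, 0.003]
wrist_force: [0.6, -0.9, -0.3]
finger_gap: 0.0854
clock: 2.7
tcp_pos: [0.5108, -0.2413, 0.3512]
orientation: [3.141, 0.0, 0.001]
wrist_force: [-0.5, -1.1, 0.4]
finger_gap: 0.0853
2.7 [ 0.5108 -0.2413  0.3512] [3.141e+00 0.000e+00 1.000e-03] [-0.5 -1.1  0.4] 0.08531444520290635
wide_scraper_eye 0.77 [282.3 192. ] [ 0.511  -0.2418  0.19  ]
narrow_scraper_eye 0.97 [179.5 142.9] [ 0.5569 -0.1481  0.19  ]
narrow_scraper_eye 0.94 [275.5 261.5] [ 0.4398 -0.235   0.19  ]
narrow_scraper_eye 0.65 [282.1 154.8] [ 0.5458 -0.2416  0.19  ]
cutter_eye 0.89 [281.6 113.2] [ 0.5826 -0.2412  0.19  ]
```

View pics/w1.png

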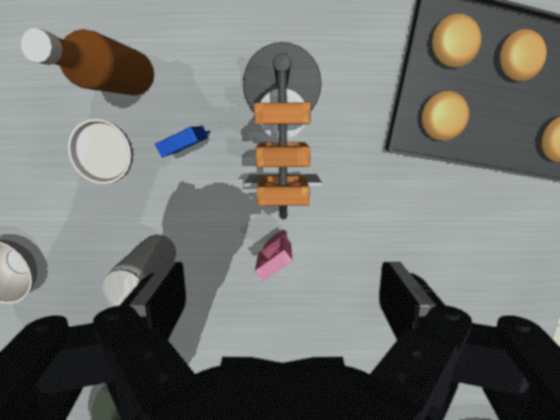

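Wrist view: the three grips sit on the hook at rows 190, 155 and 113 (column about 282). The wide blade shows under the front one and the ring under the back one. The pink (273,255) and blue (180,142) pieces stand apart on the table, so my choice is confirmed. The wide scraper is in front.

```bash
python3 -m inch '[[0,0,45,0,1],[0,0,90,0,1],[0,0,130,0,1],[0,0,160,0,1],[0,0,180,0,1],[0,0,185,0,1],[0,0,185,0,1]]'
python3 look.py w2
```

```text
clock: 3.6
tcp_pos: [0.5105, -0.2418, 0.1662]
orientation: [-3.141, 0.001, -0.001]
wrist_force: [-0.5, 0.5, -0.1]
finger_gap: 0.0856
3.6 [ 0.5105 -0.2418  0.1662] [-3.141e+00  1.000e-03 -1.000e-03] [-0.5  0.5 -0.1] 0.08558574357349882
```

View pics/w2.png

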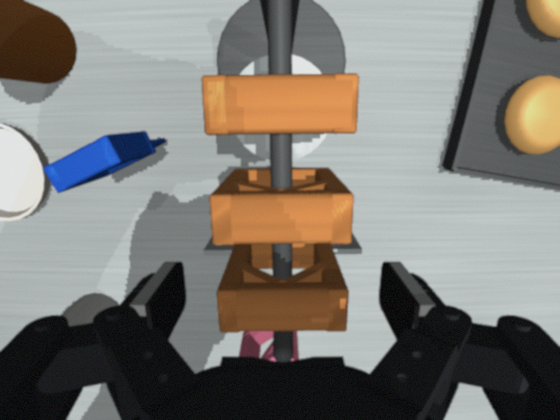

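Close view: the front grip (top face at rows 290–330) lies between the open pads, clear of the middle grip (rows 193–243).

```bash
python3 - <<'E'
from h import *
W=viewer.get_calibration('wrist')
for n,u in [('wideF',(284,330)),('wideB',(284,292)),('narF',(282,243)),('narB',(282,193)),('cutF',(280,134)),('cutB',(280,75))]: print(n,np.round(plane(W,u,.204),4))
print(proj(W,np.array([.5105,-.2418,.185])))
E
python3 -m inch '[[0,0,0,0,0.3],[0,0,0,0,0.1],[0,0,0,0,-0.2],[0,0,0,0,-0.2],[0,0,0,0,-0.2],[0,0,0,0,-0.2]]' 50
```

```text
wideF [ 0.5028 -0.2425  0.204 ]
wideB [ 0.5188 -0.2425  0.204 ]
narF [ 0.5375 -0.2418  0.204 ]
narB [ 0.555  -0.2418  0.204 ]
cutF [ 0.5738 -0.2412  0.204 ]
cutB [ 0.5912 -0.2413  0.204 ]
[282.01061367 286.59596495]
clock: 4.25
tcp_pos: [0.5111, -0.2419, 0.1671]
orientation: [3.141, -0.001, -0.001]
wrist_force: [-1.5, -3.1, 8.3]
finger_gap: 0.0474
```

```bash
python3 -m inch '[[0,0,-8,0,-0.2],[0,0,-17,0,-0.2],[0,0,-25,0,-0.2],[0,0,-25,0,-0.2]]'; python3 look.py w3
```

```text
clock: 4.65
tcp_pos: [0.5113, -0.2414, 0.1927]
orientation: [3.141, -0.002, -0.0]
wrist_force: [0.7, 0.2, -1.0]
finger_gap: 0.0473
4.65 [ 0.5113 -0.2414  0.1927] [ 3.141e+00 -2.000e-03 -0.000e+00] [ 0.7  0.2 -1. ] 0.047263388122315474
```

View pics/w3.png

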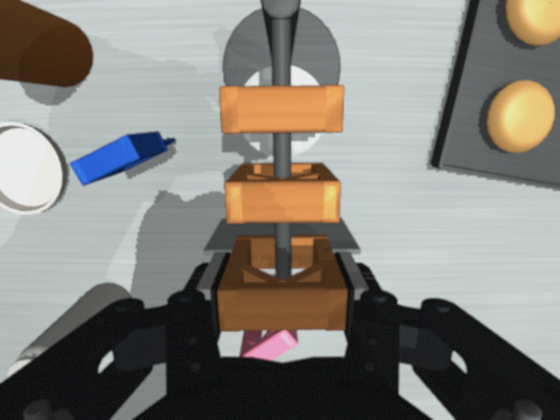

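Wide scraper is firmly held and lifted (column 282, rows 240–330), with the rod free in its window. I'll pull it out along the rod next.

```bash
python3 -m inch '[[-12,0,0,0,-0.2],[-24,0,0,0,-0.2],[-36,0,0,0,-0.2],[-50,0,0,0,-0.2],[-65,0,0,0,-0.2],[-75,0,0,0,-0.2],[-75,0,0,0,-0.2]]'; python3 look.py w4
```

```text
clock: 5.4
tcp_pos: [0.4343, -0.2415, 0.1914]
orientation: [3.141, 0.0, -0.001]
wrist_force: [0.2, 0.6, -1.0]
finger_gap: 0.0476
5.4 [ 0.4343 -0.2415  0.1914] [ 3.141e+00  0.000e+00 -1.000e-03] [ 0.2  0.6 -1. ] 0.047582712095499115
```

View pics/w4.png

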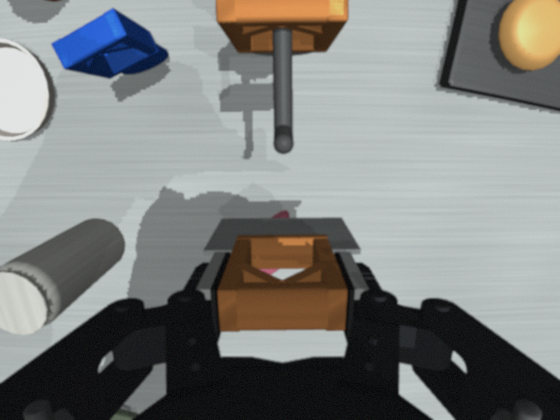

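```bash
python3 -m inch '[[0,0,-40,0,-0.2],[0,-10,-70,0,-0.2],[5,-40,-75,0,-0.2],[10,-80,-75,0,-0.2],[15,-120,-75,0,-0.2],[15,-165,-75,0,-0.2],[15,-210,-75,0,-0.2],[15,-255,-75,0,-0.2],[15,-300,-75,0,-0.2],[15,-345,-75,0,-0.2]]'; python3 -m inch '[[0,-45,0,0,-0.2],[0,-85,0,0,-0.2],[0,-115,0,0,-0.2],[0,-135,0,0,-0.2],[0,-141,0,0,-0.2],[0,-141,0,0,-0.2]]'; python3 look.py w5
```

```text
clock: 6.45
tcp_pos: [0.451, 0.106, 0.2665]
orientation: [-3.141, -0.001, 0.0]
wrist_force: [0.8, -1.0, -1.2]
finger_gap: 0.0476
clock: 7.05
tcp_pos: [0.4509, 0.2454, 0.2661]
orientation: [-3.141, 0.0, 0.001]
wrist_force: [0.4, 0.2, -1.2]
finger_gap: 0.0474
7.05 [0.4509 0.2454 0.2661] [-3.141e+00  0.000e+00  1.000e-03] [ 0.4  0.2 -1.2] 0.04740821023915051
```

View pics/w5.png

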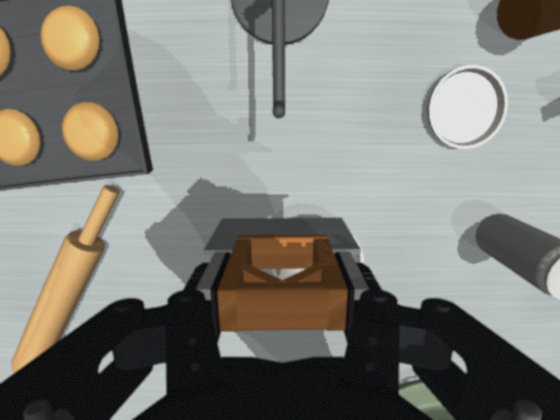

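Wrist view: the spare rod runs vertically with its tip at (279.5,108), and the held scraper is below it.

```bash
python3 - <<'E'
from h import *
W=viewer.get_calibration('wrist')
print(np.round(plane(W,(279.3,106),.208),4),np.round(plane(W,(279,60),.194),4),np.round(plane(W,(279,20),.194),4))
print(cut_out('wide_scraper_eye','wrist')[0]['rect'])
im=cv2.imread('pics/w5.png')
g=im[:,:,1].astype(int)
for row in (10,20,40,60,80,95): print(row,g[row,268:292])
E
```

```text
[0.5255 0.2457 0.208 ] [0.553  0.2459 0.194 ] [0.5754 0.2459 0.194 ]
[282.6, 274.4, 160.1, 114.9]
10 [103 109 108  93  68  67  73  82  90 100 103 104  95  87  82  74  78  95
 107 110 111 110 110 110]
20 [109 110 106  96  71  64  70  83  91  98 104 104  99  89  84  75  79  94
 107 113 113 112 113 113]
40 [ 91  96  97  84  67  63  74  82  90  99 106 103 100  91  81  75  73  89
  97 102 100 100  98  93]
60 [194 193 190 173 130  82  70  78  86  96 107 109 102  93  83  81 105 155
 184 194 192 193 193 193]
80 [188 187 190 182 154 101  70  77  86  96 107 108 104  91  84  80 102 148
 180 187 190 189 190 191]
95 [184 185 184 179 148 100  68  76  84  90 103 110 106  96  87  81 104 144
 176 186 185 188 185 186]
```

```bash
python3 -m inch '[[0,0,35,0,-0.2],[0,0,65,0,-0.2],[0,-0.5,74,0,-0.2],[10,-0.5,74,0,-0.2],[20,-0.5,74,0,-0.2],[20,-0.5,74,0,-0.2]]'; python3 look.py w6; python3 -c "
from h import *
snap('scene','s6.png');a=cv2.imread('pics/s6.png');cv2.imwrite('pics/s6c.png',cv2.resize(a[190:390,220:420],None,fx=3,fy=3))"
```

```text
clock: 7.75
tcp_pos: [0.4732, 0.2451, 0.1936]
orientation: [-3.141, -0.002, -0.002]
wrist_force: [0.4, -0.6, -1.0]
finger_gap: 0.0476
7.75 [0.4732 0.2451 0.1936] [-3.141e+00 -2.000e-03 -2.000e-03] [ 0.4 -0.6 -1. ] 0.04764667371750677
```

View pics/w6.png

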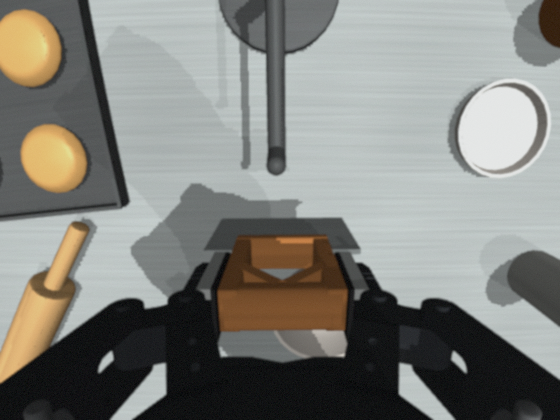

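View pics/s6c.png

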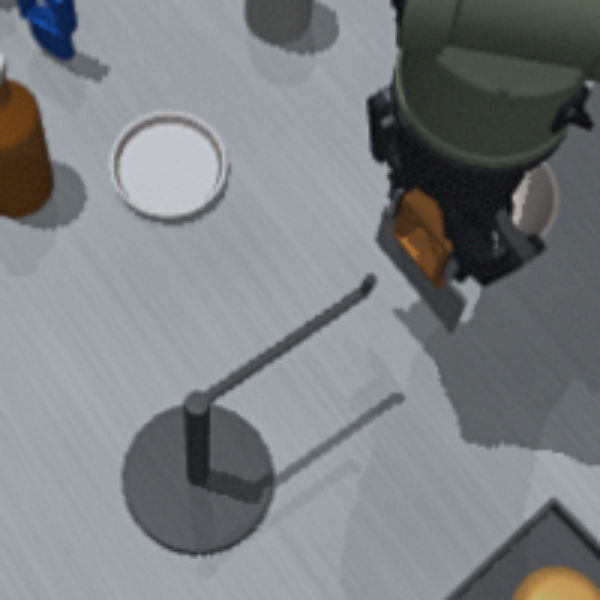

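```bash
python3 - <<'E'
from h import *
W=viewer.get_calibration('wrist')
print(np.round(plane(W,(276.3,163),.208),4),np.round(plane(W,(275.7,100),.194),4),np.round(plane(W,(275.2,20),.194),4))
W['t']  # tool-relative check with w4
dR=W['R'].T; 
print(plane(W,(282.5,100),.194))
E
```

```text
[0.5224 0.2474 0.208 ] [0.5464 0.2477 0.194 ] [0.5766 0.2477 0.194 ]
[0.54641509 0.24492047 0.194     ]
```

```bash
python3 -m inch '[[10,-2,0,0,-0.2],[25,-2,0,0,-0.2],[40,-2,0,0,-0.2],[55,-2,0,0,-0.2],[70,-2,0,0,-0.2],[85,-2,0,0,-0.2],[100,-2,0,0,-0.2],[115,-2,0,0,-0.2],[128,-2,0,0,-0.2],[135,-2,0,0,-0.2]]'; python3 -m inch '[[0,0,0,0,-0.2],[0,0,0,0,-0.2]]';python3 look.py w7;
```

```text
clock: 8.85
tcp_pos: [0.6071, 0.2471, 0.1924]
orientation: [-3.142, -0.0, -0.001]
wrist_force: [0.2, -0.6, -1.0]
finger_gap: 0.0471
clock: 9.05
tcp_pos: [0.6055, 0.2473, 0.1923]
orientation: [-3.142, 0.0, -0.0]
wrist_force: [-0.1, 0.2, -1.2]
finger_gap: 0.0471
9.05 [0.6055 0.2473 0.1923] [-3.142  0.    -0.   ] [-0.1  0.2 -1.2] 0.047112355737393065
```

View pics/w7.png

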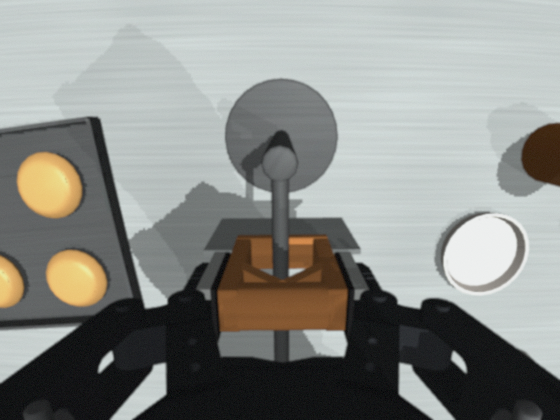

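The rod passes through the window, centred at column 281, with the post top at (280,162). Lowering.

```bash
python3 -c "
from h import *
print(plane(viewer.get_calibration('wrist'),(280.5,162),.195))"; python3 -m inch '[[0,0,10,0,-0.2],[0,0,18,0,-0.2],[0,0,22,0,-0.2],[0,0,22,0,-0.2]]';python3 -m inch '[[0,0,1,0,-0.2],[0,0,2,0,-0.2],[0,0,2,0,-0.2]]'
```

```text
[0.65509116 0.24795818 0.195     ]
clock: 9.5
tcp_pos: [0.6054, 0.247, 0.1693]
orientation: [3.141, 0.001, -0.0]
wrist_force: [0.0, 0.9, -0.6]
finger_gap: 0.0473
clock: 9.8
tcp_pos: [0.606, 0.2472, 0.1684]
orientation: [-3.141, -0.0, -0.0]
wrist_force: [-0.8, -1.1, -0.9]
finger_gap: 0.0479
```

```bash
python3 -m inch '[[0,0,1,0,-0.2],[0,0,2,0,-0.2],[0,0,2,0,-0.2]]';python3 -m inch '[[0,0,0.5,0,-0.2],[0,0,1,0,-0.2],[0,0,1,0,-0.2]]'
```

```text
clock: 10.1
tcp_pos: [0.6064, 0.2481, 0.1673]
orientation: [-3.14, -0.002, 0.0]
wrist_force: [-0.9, 3.0, 7.2]
finger_gap: 0.0472
clock: 10.4
tcp_pos: [0.6064, 0.2481, 0.1672]
orientation: [-3.14, -0.002, -0.0]
wrist_force: [-3.9, 0.1, 18.2]
finger_gap: 0.0472
```

```bash
python3 -m inch '[[0,0,-1,0,-0.2],[0,0,-1,0,0.2],[0,0,-1,0,0.5],[0,0,-1,0,0.8],[0,0,-1,0,1],[0,0,-1,0,1],[0,0,-1,0,1]]';python3 look.py w8
```

```text
clock: 11.1
tcp_pos: [0.6059, 0.2471, 0.1662]
orientation: [3.142, 0.0, -0.0]
wrist_force: [-0.6, -0.7, 0.5]
finger_gap: 0.0854
11.1 [0.6059 0.2471 0.1662] [ 3.142  0.    -0.   ] [-0.6 -0.7  0.5] 0.08537595804042769
```

View pics/w8.png

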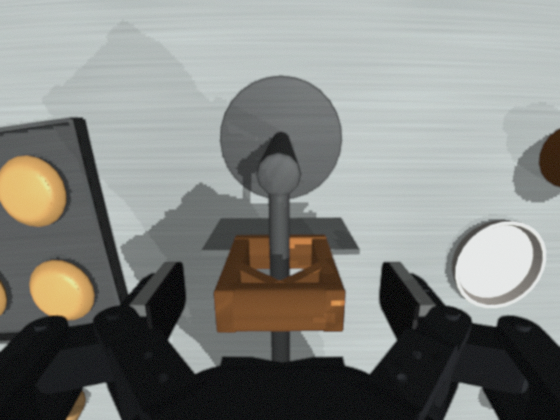

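Wide scraper hangs free on the spare rod (col 280, rows 235–330), and the pads are open and clear. Going back for the narrow one.

```bash
python3 -m inch '[[0,0,-40,0,1],[0,0,-85,0,1],[-5,20,-120,0,1],[-12,60,-130,0,1],[-20,105,-130,0,1],[-30,150,-130,0,1],[-40,195,-130,0,1],[-50,240,-130,0,1],[-60,285,-130,0,1],[-60,330,-130,0,1]]'; python3 -m inch '[[0,45,0,0,1],[0,90,0,0,1],[0,125,0,0,1],[0,150,0,0,1],[0,159,0,0,1],[0,159,0,0,1]]'; python3 look.py w9 narrow_scraper_eye cutter_eye
```

```text
clock: 12.15
tcp_pos: [0.5447, -0.0846, 0.2968]
orientation: [3.141, -0.0, -0.0]
wrist_force: [2.3, -0.2, -0.1]
finger_gap: 0.0858
clock: 12.75
tcp_pos: [0.5456, -0.2426, 0.2961]
orientation: [-3.142, 0.0, -0.002]
wrist_force: [0.4, 0.3, -0.4]
finger_gap: 0.0852
12.75 [ 0.5456 -0.2426  0.2961] [-3.142e+00  0.000e+00 -2.000e-03] [ 0.4  0.3 -0.4] 0.08521951748228829
narrow_scraper_eye 0.82 [277.8 210.7] [ 0.5431 -0.2395  0.19  ]
narrow_scraper_eye 0.81 [270.9 310.8] [ 0.4536 -0.233   0.19  ]
narrow_scraper_eye 0.62 [117.5  97.2] [ 0.6293 -0.1231  0.19  ]
cutter_eye 0.83 [277.3 159.5] [ 0.583  -0.2393  0.19  ]
cutter_eye 0.27 [283.8 207.1] [ 0.546  -0.2441  0.19  ]
```

View pics/w9.png

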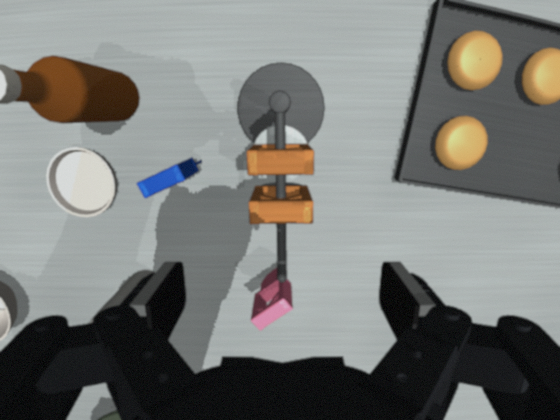

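Two grips remain: narrow at (281,205) and cutter at (281,160), both in line with the jaws. Descending on the narrow one.

```bash
python3 -m inch '[[0,-1,45,0,1],[0,-1,85,0,1],[0,-1,110,0,1],[0,-1,125,0,1],[0,-1,130,0,1],[0,-1,130,0,1]]'; python3 look.py w10
```

```text
clock: 13.5
tcp_pos: [0.5459, -0.2399, 0.1663]
orientation: [-3.141, 0.0, 0.001]
wrist_force: [0.3, -0.1, 1.5]
finger_gap: 0.0854
13.5 [ 0.5459 -0.2399  0.1663] [-3.141e+00  0.000e+00  1.000e-03] [ 0.3 -0.1  1.5] 0.08544337573845752
```

View pics/w10.png

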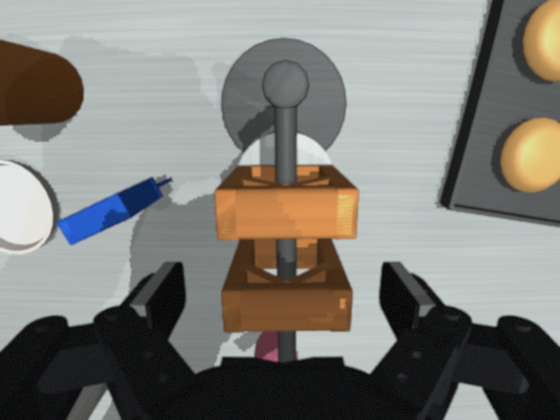

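Narrow grip sits between the pads (cols 222–350, rows 290–330) and the cutter's grip is clear of them. Closing, shifted 1.5 mm to centre.

```bash
python3 -c "
from h import *
print(plane(viewer.get_calibration('wrist'),(285.5,83),.195))"; python3 -m inch '[[0,1.5,0,0,0.6],[0,1.5,0,0,0.1],[0,1.5,0,0,-0.2],[0,1.5,0,0,-0.2],[0,1.5,0,0,-0.2],[0,1.5,0,0,-0.2]]' 50; python3 -m inch '[[0,0,-8,0,-0.2],[0,0,-17,0,-0.2],[0,0,-25,0,-0.2],[0,0,-25,0,-0.2]]'; python3 look.py w11
```

```text
[ 0.62509507 -0.24130647  0.195     ]
clock: 14.15
tcp_pos: [0.5463, -0.2416, 0.1671]
orientation: [-3.141, -0.001, 0.0]
wrist_force: [0.0, 4.7, 6.9]
finger_gap: 0.0471
clock: 14.55
tcp_pos: [0.5463, -0.2427, 0.1928]
orientation: [3.141, -0.002, -0.001]
wrist_force: [0.9, -0.6, -1.0]
finger_gap: 0.0472
14.55 [ 0.5463 -0.2427  0.1928] [ 3.141e+00 -2.000e-03 -1.000e-03] [ 0.9 -0.6 -1. ] 0.04720907362170633
```

View pics/w11.png

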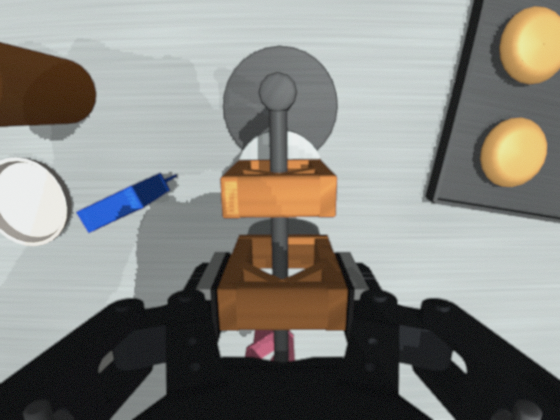

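Narrow scraper is held and lifted; the rod is at cols 273–288 inside its window. Withdrawing along the rod, then crossing.

```bash
python3 -m inch '[[-12,-1,0,0,-0.2],[-26,-1,0,0,-0.2],[-40,-1,0,0,-0.2],[-54,-1,0,0,-0.2],[-68,-1,0,0,-0.2],[-82,-1,0,0,-0.2],[-96,-1,0,0,-0.2],[-108,-1,0,0,-0.2],[-110,-1,0,0,-0.2]]'; python3 look.py w12
```

```text
clock: 15.5
tcp_pos: [0.4346, -0.2415, 0.1913]
orientation: [3.142, 0.001, -0.001]
wrist_force: [-0.2, 0.2, -1.7]
finger_gap: 0.0476
15.5 [ 0.4346 -0.2415  0.1913] [ 3.142e+00  1.000e-03 -1.000e-03] [-0.2  0.2 -1.7] 0.04759966097753367
```

View pics/w12.png

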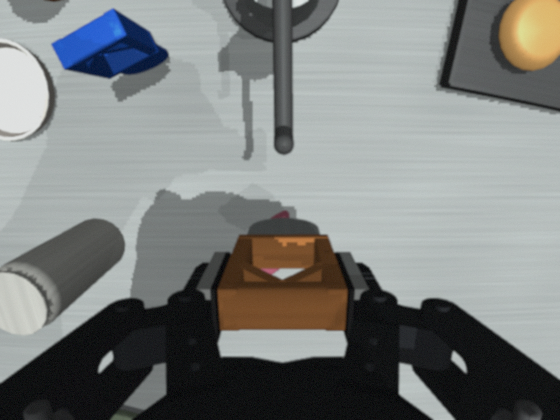

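It is out, with the round-ended blade at (285,228); the hook tip is at (284,145). Crossing to the spare hook.

```bash
python3 -m inch '[[0,0,-40,0,-0.2],[0,-10,-70,0,-0.2],[5,-40,-75,0,-0.2],[10,-80,-75,0,-0.2],[15,-120,-75,0,-0.2],[15,-165,-75,0,-0.2],[15,-210,-75,0,-0.2],[15,-255,-75,0,-0.2],[15,-300,-75,0,-0.2],[15,-345,-75,0,-0.2]]'; python3 -m inch '[[0,-45,0,0,-0.2],[0,-85,0,0,-0.2],[0,-120,0,0,-0.2],[0,-138,15,0,-0.2],[0,-144,45,0,-0.2],[5,-144,70,0,-0.2],[15,-144,75,0,-0.2],[20,-144,75,0,-0.2],[20,-144,75,0,-0.2]]'; python3 look.py w13
```

```text
clock: 16.55
tcp_pos: [0.451, 0.106, 0.2665]
orientation: [-3.141, -0.001, -0.0]
wrist_force: [1.1, -0.4, -1.3]
finger_gap: 0.0474
clock: 17.45
tcp_pos: [0.4722, 0.2479, 0.1923]
orientation: [-3.141, -0.001, -0.001]
wrist_force: [1.1, 0.3, -2.4]
finger_gap: 0.0475
17.45 [0.4722 0.2479 0.1923] [-3.141e+00 -1.000e-03 -1.000e-03] [ 1.1  0.3 -2.4] 0.04745929773444776
```

View pics/w13.png

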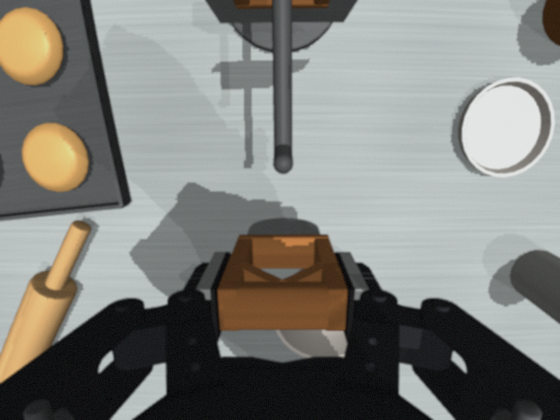

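Aligned: the rod and its tip are at column 283, and the wide scraper is behind at the top. Inserting 90 mm.

```bash
python3 -m inch '[[10,0,0,0,-0.2],[22,0,0,0,-0.2],[36,0,0,0,-0.2],[50,0,0,0,-0.2],[64,0,0,0,-0.2],[78,0,0,0,-0.2],[88,0,0,0,-0.2],[90,0,0,0,-0.2],[90,0,0,0,-0.2]]'; python3 look.py w14
```

```text
clock: 18.4
tcp_pos: [0.561, 0.2476, 0.1912]
orientation: [-3.142, 0.0, -0.0]
wrist_force: [-1.0, 0.2, -2.2]
finger_gap: 0.0474
18.4 [0.561  0.2476 0.1912] [-3.142  0.    -0.   ] [-1.   0.2 -2.2] 0.04738742392693524
```

View pics/w14.png

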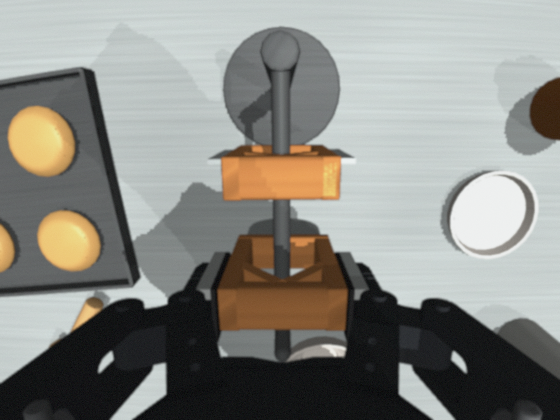

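```bash
python3 -m inch '[[0,0,10,0,-0.2],[0,0,18,0,-0.2],[0,0,22,0,-0.2],[0,0,24,0,-0.2],[0,0,24,0,-0.2]]';python3 -m inch '[[0,0,1,0,-0.2],[0,0,1.5,0,-0.2],[0,0,1.5,0,-0.2]]'
```

```text
clock: 18.95
tcp_pos: [0.5606, 0.2479, 0.1673]
orientation: [-3.142, 0.0, 0.0]
wrist_force: [-2.2, 0.7, -0.6]
finger_gap: 0.0471
clock: 19.25
tcp_pos: [0.5607, 0.248, 0.167]
orientation: [-3.141, -0.0, -0.0]
wrist_force: [-9.3, -3.3, 20.6]
finger_gap: 0.0477
```

```bash
python3 -m inch '[[0,0,-1.5,0,-0.2],[0,0,-1.5,0,0.2],[0,0,-1.5,0,0.5],[0,0,-1.5,0,0.8],[0,0,-1.5,0,1],[0,0,-1.5,0,1],[0,0,-1.5,0,1],[0,0,-1.5,0,1]]';python3 look.py w15
```

```text
clock: 20.05
tcp_pos: [0.5609, 0.2477, 0.1673]
orientation: [3.142, 0.0, -0.0]
wrist_force: [-0.5, -1.0, -0.8]
finger_gap: 0.0851
20.05 [0.5609 0.2477 0.1673] [ 3.142  0.    -0.   ] [-0.5 -1.  -0.8] 0.08513815771325624
```

View pics/w15.png

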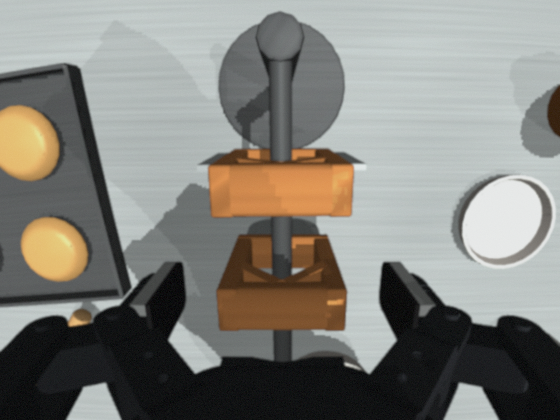

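Both scrapers hang released on the spare rod (grips at rows 190 and 305), with the pads clear. Now the cutter at about (0.5825, −0.2415).

```bash
python3 -m inch '[[0,0,-40,0,1],[0,0,-85,0,1],[0,20,-120,0,1],[3,60,-130,0,1],[6,105,-130,0,1],[10,150,-130,0,1],[15,195,-130,0,1],[21,240,-130,0,1],[21,285,-130,0,1],[21,330,-130,0,1]]'; python3 -m inch '[[0,45,0,0,1],[0,90,0,0,1],[0,125,0,0,1],[0,150,0,0,1],[0,159,0,0,1],[0,159,0,0,1]]'; python3 look.py w16 cutter_eye
```

```text
clock: 21.1
tcp_pos: [0.5816, -0.0842, 0.2974]
orientation: [3.142, -0.0, -0.0]
wrist_force: [1.0, -0.2, 0.4]
finger_gap: 0.0853
clock: 21.7
tcp_pos: [0.5815, -0.2421, 0.2971]
orientation: [-3.142, 0.0, -0.002]
wrist_force: [0.5, -0.7, 1.2]
finger_gap: 0.0852
21.7 [ 0.5815 -0.2421  0.2971] [-3.142e+00  0.000e+00 -2.000e-03] [ 0.5 -0.7  1.2] 0.08518915304228776
cutter_eye 0.59 [282.  204.1] [ 0.5841 -0.2423  0.19  ]
```

View pics/w16.png

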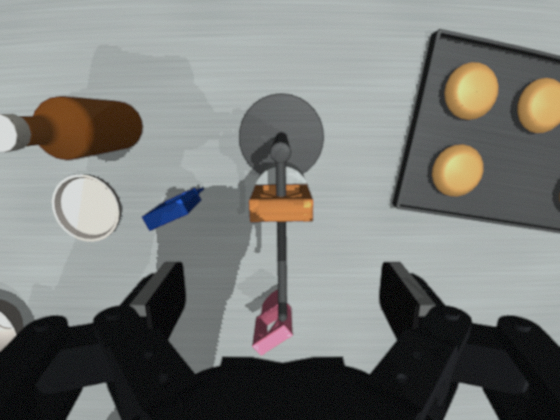

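```bash
python3 - <<'E'
from h import *
im=snap('top','t16.png');T=viewer.get_calibration('top')
for n in('top','scene'):
    if n=='scene': snap('scene','s16.png')
    C=viewer.get_calibration(n)
    for d in cut_out('dish',n): print(n,d['score'],d['rect'],plane(C,d['rect'][:2],.012))
    for t in('wide_scraper_eye','narrow_scraper_eye'):
        print(t,[(round(d['score'],2),plane(C,d['uv'],.19).round(3)) for d in pinpoint(t,n)])
E
```

```text
top 0.81 [267.2, 205.1, 35.4, 31.5] [0.53235263 0.02438141 0.012     ]
wide_scraper_eye [(0.73, array([0.604, 0.241, 0.19 ]))]
narrow_scraper_eye [(0.71, array([0.556, 0.247, 0.19 ])), (0.71, array([ 0.531, -0.103,  0.19 ])), (0.57, array([ 0.382, -0.213,  0.19 ]))]
scene 0.62 [275.5, 246.0, 38.6, 35.0] [0.53736676 0.02788146 0.012     ]
wide_scraper_eye [(0.66, array([0.608, 0.255, 0.19 ]))]
narrow_scraper_eye [(0.95, array([ 0.577, -0.07 ,  0.19 ])), (0.92, array([0.56 , 0.248, 0.19 ])), (0.7, array([ 0.445, -0.159,  0.19 ])), (0.27, array([0.605, 0.247, 0.19 ]))]
```

View pics/s16.png

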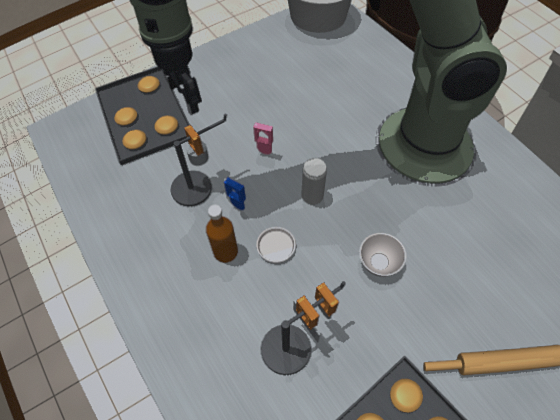

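Scene view: both scrapers hang on the spare rod at (306,312) and (326,300), the cutter is alone on its hook at (193,138), and the dish is at (276,246). Descending on the cutter.

```bash
python3 -m inch '[[1,0,45,0,1],[1,0,85,0,1],[1,0,110,0,1],[1,0,125,0,1],[1,0,130,0,1],[1,0,130,0,1]]'; python3 look.py w17;  python3 -c "
from h import *
print(r.get_obs()['joint_positions'].round(2))"
```

```text
clock: 22.8
tcp_pos: [0.583, -0.2414, 0.1676]
orientation: [3.142, -0.0, -0.0]
wrist_force: [0.1, 0.4, -0.1]
finger_gap: 0.0855
22.8 [ 0.583  -0.2414  0.1676] [ 3.142 -0.    -0.   ] [ 0.1  0.4 -0.1] 0.08548786918767583
[ 0.49  0.61 -0.29  1.63  0.2   0.93 -1.44]
```

View pics/w17.png

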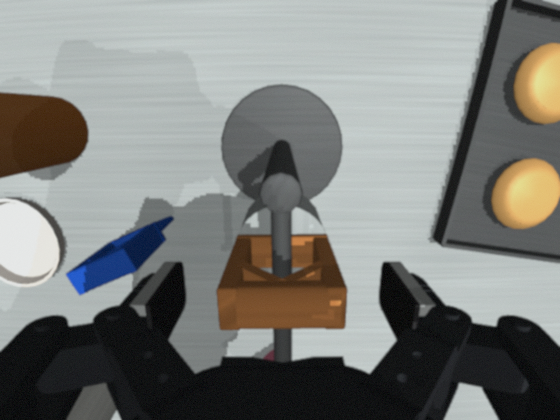

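Cutter's grip is centred between the pads (cols 218–345, rows 288–328). Gripping and lifting.

```bash
python3 -m inch '[[0,0,0,0,0.6],[0,0,0,0,0.1],[0,0,0,0,-0.2],[0,0,0,0,-0.2],[0,0,0,0,-0.2],[0,0,0,0,-0.2]]' 60; python3 -m inch '[[0,0,-8,0,-0.2],[0,0,-17,0,-0.2],[0,0,-25,0,-0.2],[0,0,-25,0,-0.2]]'; python3 look.py w18
```

```text
clock: 23.45
tcp_pos: [0.5831, -0.2412, 0.1682]
orientation: [3.141, -0.001, -0.0]
wrist_force: [-1.2, 0.8, 6.8]
finger_gap: 0.0474
clock: 23.85
tcp_pos: [0.5834, -0.2415, 0.1939]
orientation: [3.141, -0.002, -0.0]
wrist_force: [-0.2, -0.9, -1.3]
finger_gap: 0.0473
23.85 [ 0.5834 -0.2415  0.1939] [ 3.141e+00 -2.000e-03 -0.000e+00] [-0.2 -0.9 -1.3] 0.04728540128854369
```

View pics/w18.png

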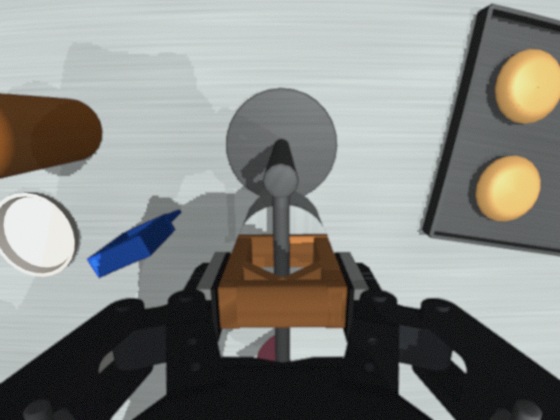

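Cutter lifted, and the rod is free in its window (cols 275–290). Withdrawing.

```bash
python3 -m inch '[[-12,0,0,0,-0.2],[-26,0,0,0,-0.2],[-40,0,0,0,-0.2],[-54,0,0,0,-0.2],[-68,0,0,0,-0.2],[-82,0,0,0,-0.2],[-96,0,0,0,-0.2],[-110,0,0,0,-0.2],[-126,0,0,0,-0.2],[-140,0,0,0,-0.2]]';python3 -m inch '[[-5,0,0,0,-0.2],[-5,0,0,0,-0.2]]'; python3 look.py w19
```

```text
clock: 24.9
tcp_pos: [0.4418, -0.2412, 0.1921]
orientation: [-3.141, 0.001, -0.0]
wrist_force: [-0.6, 0.3, -1.7]
finger_gap: 0.0472
clock: 25.1
tcp_pos: [0.4375, -0.2415, 0.1924]
orientation: [3.141, 0.0, -0.001]
wrist_force: [-0.3, 0.2, -1.3]
finger_gap: 0.0473
25.1 [ 0.4375 -0.2415  0.1924] [ 3.141e+00  0.000e+00 -1.000e-03] [-0.3  0.2 -1.3] 0.0472558190868404
```

View pics/w19.png

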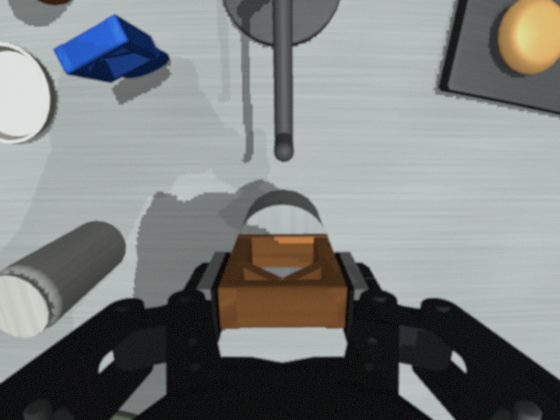

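```bash
python3 -m inch '[[0,0,-40,0,-0.2],[0,-5,-75,0,-0.2],[10,-35,-75,0,-0.2],[20,-75,-75,0,-0.2],[35,-115,-75,0,-0.2],[50,-155,-75,0,-0.2],[65,-195,-75,0,-0.2],[80,-235,-75,0,-0.2],[92,-258,-75,0,-0.2],[96,-267,-75,0,-0.2]]';python3 -m inch '[[0,0,0,0,-0.2],[0,0,0,0,-0.2]]'; python3 look.py w20 dish; python3 -c "
from h import *
print(r.get_obs()['joint_positions'].round(2))
W=viewer.get_calibration('wrist')
for d in cut_out('dish','wrist'): print(d['score'],d['rect'])"
```

```text
clock: 26.15
tcp_pos: [0.535, 0.0291, 0.2671]
orientation: [-3.14, -0.0, 0.004]
wrist_force: [0.2, -0.4, -2.1]
finger_gap: 0.0473
clock: 26.35
tcp_pos: [0.5337, 0.0247, 0.2671]
orientation: [3.141, 0.0, -0.001]
wrist_force: [0.1, -0.7, -1.6]
finger_gap: 0.0471
26.35 [0.5337 0.0247 0.2671] [ 3.141e+00  0.000e+00 -1.000e-03] [ 0.1 -0.7 -1.6] 0.047064908580798995
dish 0.92 [277.6 173.2] [0.5655 0.0275 0.19  ]
[ 0.19  0.37 -0.45  1.78  0.18  1.04 -1.9 ]
0.71 [280.5, 169.4, 77.6, 69.4]
```

View pics/w20.png

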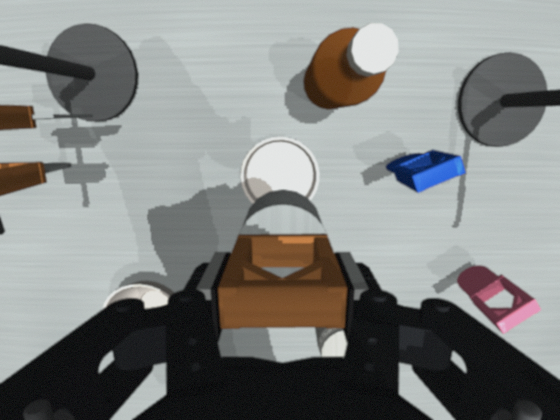

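```bash
python3 -c "
from h import *
W=viewer.get_calibration('wrist')
for u in [(280,137),(241.5,175),(319,175),(280,175)]: print(plane(W,u,.016))"
python3 -m inch '[[0,0,0,-8,-0.2],[0,0,0,-16,-0.2],[0,0,0,-24,-0.2],[0,0,0,-32,-0.2],[0,0,0,-40,-0.2],[0,0,0,-48,-0.2],[0,0,0,-56,-0.2],[0,0,0,-60,-0.2],[0,0,0,-60,-0.2]]'; python3 look.py w21 ; python3 -c "
from h import *
print(r.get_obs()['joint_positions'].round(2))
W=viewer.get_calibration('wrist')
for d in cut_out('dish','wrist'): print(d['score'],d['rect'])"
```

```text
[0.57973204 0.02614759 0.016     ]
[0.53494777 0.07273734 0.016     ]
[ 0.5346736  -0.02068982  0.016     ]
[0.53477555 0.02633079 0.016     ]
clock: 27.4
tcp_pos: [0.5337, 0.0247, 0.2674]
orientation: [3.141, 0.0, 1.047]
wrist_force: [0.1, 0.5, -1.4]
finger_gap: 0.0473
27.4 [0.5337 0.0247 0.2674] [3.141 0.    1.047] [ 0.1  0.5 -1.4] 0.047298568033244635
[ 0.35  0.4  -0.67  1.77  0.28  1.07 -0.95]
0.73 [280.0, 168.3, 78.8, 65.6]
0.71 [418.8, 186.5, 125.5, 88.2]
```

View pics/w21.png

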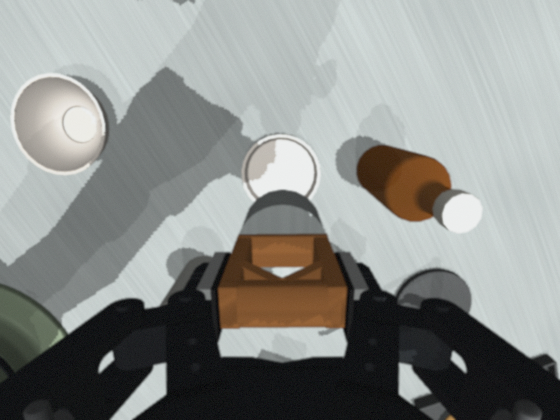

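Wrist view after turning: the dish centre is about (280,173) directly below the ring, measured at ≈(0.532,0.026). The bottle is at (420,187) and the bowl at (58,123), both clear. Lowering in stages.

```bash
python3 -m inch '[[0,0,35,0,-0.2],[0,0,70,0,-0.2],[0,0,105,0,-0.2],[0,0,135,0,-0.2],[0,0,155,0,-0.2],[0,0,170,0,-0.2],[0,0,180,0,-0.2],[0,0,185,0,-0.2],[0,0,185,0,-0.2]]'; python3 look.py w22; python3 -c "
from h import *
snap('scene','s22.png');a=cv2.imread('pics/s22.png');cv2.imwrite('pics/s22c.png',cv2.resize(a[150:300,180:360],None,fx=4,fy=4))"
```

```text
clock: 28.4
tcp_pos: [0.5339, 0.0257, 0.0823]
orientation: [3.142, 0.0, 1.047]
wrist_force: [-0.4, -0.1, -0.7]
finger_gap: 0.047
28.4 [0.5339 0.0257 0.0823] [3.142 0.    1.047] [-0.4 -0.1 -0.7] 0.04695491570657257
```

View pics/w22.png

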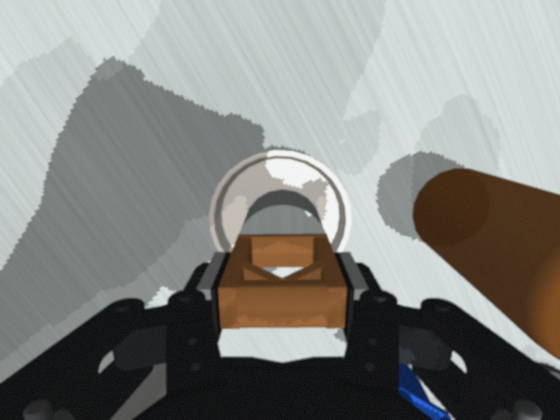

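View pics/s22c.png

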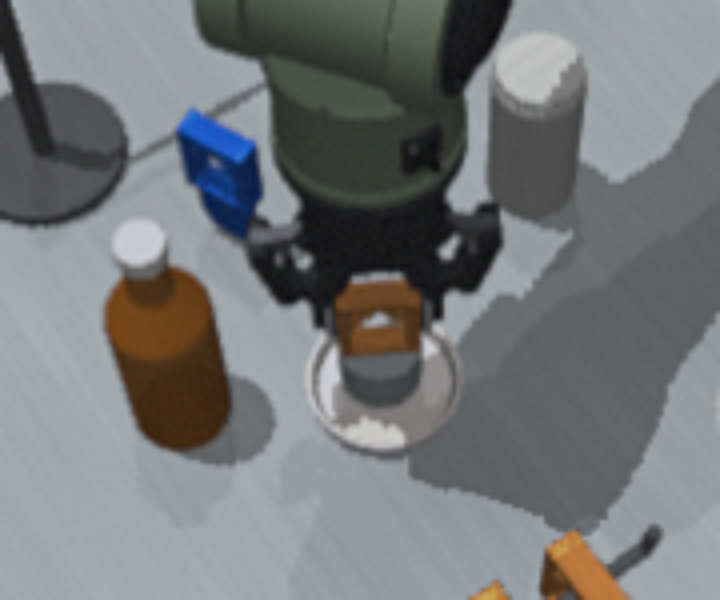

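The ring is inside the dish's outline, about 15 mm above the floor, and clear of bottle and tin. Checking the centring, then lowering to contact.

```bash
python3 -c "
from h import *
W=viewer.get_calibration('wrist')
p=plane(W,(280,150),.016);a=np.array([.5,.866]);o=r.get_obs()['tcp_pos'];print('ahead',(p[:2]-o[:2])@a)
for u in[(209.5,215),(351,215)]: print((plane(W,u,.016)[:2]-o[:2])@np.array([.866,-.5]))"
python3 -m inch '[[0,0,4,0,-0.2],[0,0,8,0,-0.2],[0,0,11,0,-0.2],[0,0,12,0,-0.2],[0,0,13,0,-0.2],[0,0,13,0,-0.2]]'
```

```text
ahead 0.04839747709897743
-0.048525990493860104
0.04535335035965603
clock: 29.1
tcp_pos: [0.5338, 0.0257, 0.0692]
orientation: [-3.141, 0.0, 1.047]
wrist_force: [0.0, -0.0, -0.9]
finger_gap: 0.0474
```

Centred within 2 mm. Feeling for the floor.

```bash
python3 -m inch '[[0,0,0.5,0,-0.2],[0,0,1,0,-0.2],[0,0,1,0,-0.2]]';python3 -m inch '[[0,0,0.5,0,-0.2],[0,0,1,0,-0.2],[0,0,1,0,-0.2]]'
```

```text
clock: 29.4
tcp_pos: [0.5338, 0.0257, 0.0683]
orientation: [3.142, -0.0, 1.047]
wrist_force: [0.0, 0.4, -1.5]
finger_gap: 0.0468
clock: 29.7
tcp_pos: [0.534, 0.0257, 0.0677]
orientation: [3.141, 0.0, 1.047]
wrist_force: [-2.1, -0.2, 8.9]
finger_gap: 0.0472
```

```bash
python3 -m inch '[[0,0,-0.3,0,-0.2],[0,0,-0.3,0,0.15],[0,0,-0.3,0,0.3],[0,0,-0.3,0,0.5],[0,0,-0.3,0,0.7],[0,0,-0.3,0,0.7],[0,0,-0.3,0,0.7]]';python3 look.py w23
```

```text
clock: 30.4
tcp_pos: [0.5338, 0.0257, 0.0676]
orientation: [-3.142, 0.0, 1.047]
wrist_force: [0.4, -0.7, -0.3]
finger_gap: 0.0725
30.4 [0.5338 0.0257 0.0676] [-3.142  0.     1.047] [ 0.4 -0.7 -0.3] 0.07246420769361929
```

View pics/w23.png

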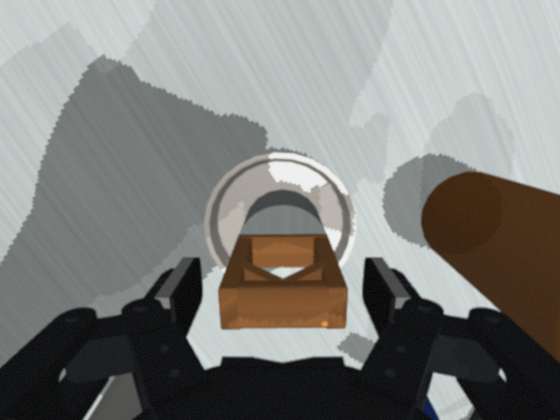

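Cutter stands free in the dish with the pads clear on both sides (gaps at cols 200–220 and 347–363). Rising straight up.

```bash
python3 -m inch '[[0,0,-15,0,0.7],[0,0,-40,0,0.7],[0,0,-80,0,0.7],[0,0,-125,0,0.7],[0,0,-170,0,0.7],[0,0,-210,0,0.7],[0,0,-235,0,0.7],[0,0,-250,0,0.7],[0,0,-250,0,0.7],[0,0,-250,0,0.7]]'; python3 look.py w24 cutter_eye; python3 -c "
from h import *
snap('scene','s24.png');snap('top','t24.png')"
```

```text
clock: 31.45
tcp_pos: [0.5336, 0.0257, 0.318]
orientation: [3.141, -0.0, 1.047]
wrist_force: [0.4, -0.2, -0.3]
finger_gap: 0.0725
31.45 [0.5336 0.0257 0.318 ] [ 3.141 -0.     1.047] [ 0.4 -0.2 -0.3] 0.0724881963251987
cutter_eye 0.96 [283.6 180. ] [0.5433 0.0407 0.19  ]
cutter_eye 0.35 [418.3 283.3] [ 0.6029 -0.1049  0.19  ]
```

View pics/w24.png

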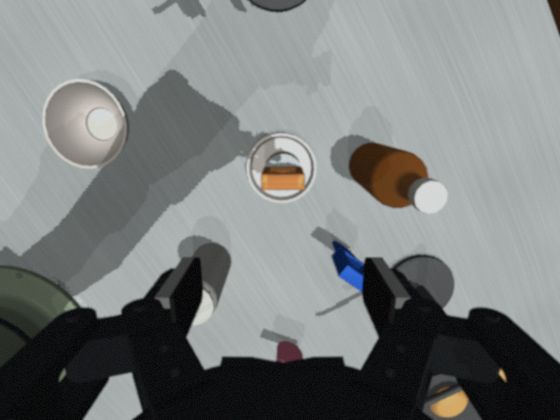

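View pics/s24.png

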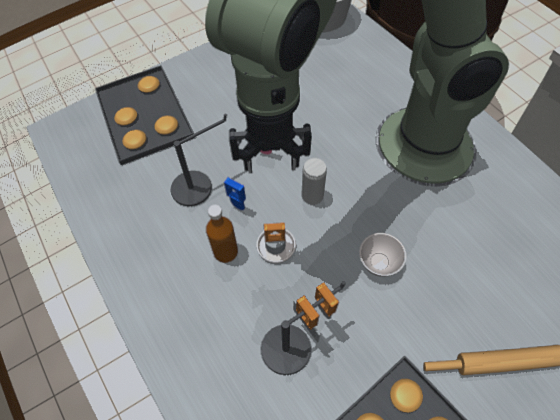

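Scene view: the cutter stands upright in the dish (275,240), both scrapers hang on the spare rod (306,312) and (326,300), and bottle, tin and bowl are in their places. The gripper is high and clear. One last number check, then I hand in.

```bash
python3 -c "
from h import *
W=viewer.get_calibration('wrist')
print('cutter',plane(W,(283.6,180),.089),'dish',plane(W,(280.5,168),.016))
for n in('scene','top'):
    C=viewer.get_calibration(n);viewer.capture(n)
    for t in('oil_bottle','tin','bowl'): print(n,t,[(round(d['score'],2),np.round(plane(C,d['uv'],0)[:2],3)) for d in pinpoint(t,n)][:1])
r.close_job()"
```

```text
cutter [0.53414784 0.02420194 0.089     ] dish [0.53221891 0.02848929 0.016     ]
scene oil_bottle [(0.84, array([ 0.647, -0.036]))]
scene tin [(0.76, array([ 0.373, -0.043]))]
scene bowl [(0.76, array([0.343, 0.201]))]
top oil_bottle [(0.19, array([0.611, 0.295]))]
top tin [(0.36, array([ 0.369, -0.044]))]
top bowl [(0.77, array([0.363, 0.2  ]))]
the job is handed in; nothing more can be done
```

The job is done and handed in at about 32 s of the 70 s allowed. I moved the wide scraper, then the narrow one, to the spare hook, about 49 and 94 mm from its post. Only after that did I take the cutter off and set it upright in the dish, at about 9 N when the ring met the floor.

**What the last checks showed:**
- **Scrapers:** the final scene picture shows both hanging released on the spare rod.
- **Cutter:** it stands upright and released, about 5 mm from the dish's centre (the limit is 22 mm).
- **Gripper:** it ended about 0.25 m above where it let go, with wrist force near zero.
- **Tools and worktop:** I saw no sign in the pictures or force readings of a tool touching the worktop.

**What disagreed:**
- **Bottle:** the top camera's network gave a low-score wrong position (0.19). The scene camera put it within 4 mm of where it started.
- **Bowl:** the scene camera read it 11–14 mm off its first reading, the top camera within 3 mm. The arm stayed well above the bowl, and the pictures show it in place, so I take this as detector noise.
- **Tin:** the readings were within about 10 mm of the first ones, and the pictures show it in place.

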